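# Pin the crumb tray and hold the pastry case open

### The job

Get the pastry case ready for filling: take the lock pin out of its block and push it fully down through the crumb tray's tongue and the lug under it, and let go of it. Then raise the lid by its handle with the gripper and hold it open at 50 degrees (within 5), finishing while still holding it, since it falls shut when let go. Do not open the lid before the pin is in, and leave the other things on the counter where they are.

Things in the scene. Friction and masses are not known exactly. Their poses are not given: they have to be found in the camera images.
- case: Pastry case: wooden box 240 (x) x 300 (y) x 110 mm tall, fixed, with bread inside and a lid with a framed clear pane. Origin: centre of its underside; its x points away from the robot (within 12 degrees), z up. Low on its front (-x) face a fixed steel lug sticks out, with the crumb tray's tongue just above it; both 50 mm wide, reaching 60 mm out, their holes 30 mm out at mid-width.
- lug_hole (a point): Centre of the upper mouth of the fixed lug's hole (15 mm wide, right through), 38 mm above the counter; the lug's underside is 28 mm above the counter.
- tray_hole (a point): Centre of the upper mouth of the tray tongue's hole (15 mm wide, right through the 8 mm tongue), 50 mm above the counter and straight above lug_hole when the tray is home. Axes as the case's.
- tray (a joint): Crumb tray slide in m: 0 = home (as it starts, holes in line), grows to 0.1 as it is drawn towards the robot; about 6 N of friction.
- pin: Loose steel lock pin, 72 mm long, 0.12 kg, standing upright in its block at the start. Shank 12 mm thick, 36 mm long, foot tapered over 5 mm to 7 mm; then a flange 24 mm wide, 4 mm thick, and a round grip head 20 mm wide, 32 mm tall. Origin: tip of the shank, z up along the pin. Fully in, the flange rests on the tray tongue and the tip is 14 mm above the counter.
- pin_grip (a point): Point on the pin's axis in the grip head, 61 mm above the tip and 25 mm above the underside of the flange: a good height for the TCP.
- pin_block: Dark wooden parking block, 60 x 60 x 40 mm tall, fixed, to the left or right of the case's front. Origin: centre of its underside. Its hole, at the middle, is 15 mm wide and 38 mm deep; the pin's flange rests on its top.
- lid (a joint): Lid hinge in rad: 0 = shut, 0.873 = open 50 degrees, stop at 1.4. The lid turns up and away from the robot about the case's far top edge and falls shut from any angle when let go (about 0.3 to 0.5 kg).
- lid_handle (a point): Middle of the lid's handle bar, 200 mm from the hinge towards the robot and 41 mm off the lid's underside (35 mm off its top). The round steel bar is 12 mm thick, 120 mm long along the case's y, on a post at each end. Its axes turn with the lid: x from handle to hinge, z out of the lid's top.
- lid_hinge (a point): Middle of the hinge axis, on the case's far (+x) top edge, 110 mm above the counter; the axis runs along the case's y. Its axes turn with the lid.
- jam_jar: Bystander, loose: amber glass jam jar with steel cap, 60 mm across, 85 mm tall. Origin: centre of its underside.
- sugar_bowl: Bystander, loose: white ceramic bowl, 100 mm across, 60 mm tall. Origin: centre of its underside.
- flower_pot: Bystander, loose: terracotta pot of purple flowers, 92 mm across, about 135 mm tall. Origin: centre of its underside.
- tin: Bystander, loose: plain steel tin, 72 mm across, 110 mm tall. Origin: centre of its underside.
- mill: Bystander, loose: dark wooden pepper mill, 56 mm across, 130 mm tall. Origin: centre of its underside.
- spatula: Bystander, loose: spatula lying flat, 240 mm long along its x, under 30 mm high. Origin: the tool's lower side, x along the tool.

How it is judged (in metres and radians):
On the way, in this order (a step that is already met when the one before it is completed fails the run):
1. the pin is fully down through tray tongue and lug, and let go (z of pin in the frame of case below 0.019 m and horizontal distance between pin and lug_hole below 0.005 m and angle between pin's own z axis and vertical below 0.15 rad and value of joint tray below 0.005 m and contact force between the fingers and pin below 0.1 N and value of joint lid below 0.1 rad), for 0.2 s.
2. the lid is held by the gripper at 50 degrees, within 5 (value of joint lid between 0.785 and 0.96 rad and contact force between the fingers and lid above 0.5 N), for 0.3 s.
At the end, for the whole second after the job is handed in: The fingers hold the lid still (at least 0.5 N of contact) between 45 and 55 degrees; the pin stands in both holes, not touched, upright within about 9 degrees, at most 5 mm short of fully down, and the tray is home within 5 mm (all of step 2 and z of pin in the frame of case below 0.019 m and horizontal distance between pin and lug_hole below 0.005 m and angle between pin's own z axis and vertical below 0.15 rad and value of joint tray below 0.005 m and contact force between the fingers and pin below 0.1 N and contact force between pin and lid below 0.1 N and velocity of joint lid between -0.1 and 0.1 rad/s); the arm keeps its last pose, push and grip.
It fails at once if the lid is raised (over about 9 degrees) before the pin is in (value of joint lid above 0.15 rad and z of pin in the frame of case above 0.022 m).
It fails at once if a bystander is moved by more than 30 mm (distance of any of jam_jar, sugar_bowl, flower_pot, tin, mill, spatula from where it was at the start of the episode above 0.03 m).
It also fails if it takes over 59 s, if anything falls off the work surface, if the arm or the gripper's body presses on something with over 40 N, if the wrist force passes 120 N, or if a joint passes its speed limit or range.

### The arm

A 7-joint arm with a two-finger parallel gripper is mounted at the origin on the work surface. World frame = base frame: x ahead of the robot, y to its left, z up, the work surface at z = 0. Lengths are in mm, angles in rad, forces in N, time in s.
With the tool pointing down it reaches from about 400 to 850 mm from the base axis. Payload 4.5 kg.
Tool frame: the origin (TCP) lies between the finger pads, 19 mm behind the fingertips; this is the grasp point; z points along the fingers, y is the line along which they close (so a half turn about z gives the same grasp; the last joint's range is limited). The gripper opens to 88 mm and grips with 3 to 60 N. Pads are 18 mm wide; open, the fingers measure 123 mm over their backs; the gripper's body (75 mm by 187 mm) begins 45 mm behind the grasp point.
Start: joints at [1.264, 0.689, -0.195, 1.565, 0.157, 0.902, -0.215], TCP at [208.93, -589.067, 257.443] pointing down, gripper open.
Joint ranges: [-3.01, 3.01], [-0.46, 2.08], [-1.47, 1.51], [0.13, 2.56], [-1, 4.14], [0.04, 2.09], [-2.66, 2.66]. Speed limits (rad/s): [2.57, 2.57, 3.14, 3.14, 3.14, 3.14, 3.14].

### API

Orientations are given as a 3x3 rotation matrix whose columns are the frame's x, y, z axes.
In Python, from station import bot, snapshot, cut_out gives the robot as it stands.
- The arm moves only by the shell command python3 -m creep 'ROWS' [OPENING] [FORCE]. ROWS is a JSON object of lists of equal length, an entry for each row: "travel": the shift along the world's x, y, z in units of 25 mm (1.0 is 25 mm), a list of three; "delta_rot": the turn, a rotation vector about the world's x, y, z in units of 6 degrees (1.0 is 6 degrees), a list of three. In form: {"travel": [[x, y, z], ...], "delta_rot": [[rx, ry, rz], ...]}. A call has 1 to 20 rows; each row is the pose to reach, as a shift and turn from the pose commanded when the call began; what a row does not reach only later rows make up. A row lasts 1/10 s, in which the tool goes at most 50 mm and 8.59 degrees, less where a joint would pass 70% of its speed; a pose out of reach is approached as far as the arm can. A call with a gripper value outside its range is refused whole. OPENING is the closure, from -1 (fully open) to 1 (shut), set as the call begins (- or left out, the last holds). The fingers move at their own pace and stop on an object; FORCE is the grip in N (left out, the last holds). Time passes only in rows, so rows that repeat a pose let the fingers close. It gives the time, the measured TCP pose, the force, the opening and the grip force at its end, in the units of the state.
- bot.read_state(): the state, without advancing time (a new reading comes with each control period).
- snapshot(name): name is "side" or "top" or "wrist"; returns a dict with "img" (384x512x3 uint8, blue, green, red), "z_map" (384x512 float32, mm along the optical axis (not along the pixel's ray), 0 where there is no reading), "fx", "fy", "cx", "cy" (pixels), "world_to_cam" (4x4, takes a point from world to camera coordinates); the wrist camera has in their place "T_tool_cam" (4x4, takes a point from camera to tool coordinates, whose origin is the TCP and whose axes are the flange's). Camera axes: x right, y down, z forward; pixel columns grow to the right and rows downward; lengths in mm; the calibration is good to about 2 mm. A picture is of the moment at which its call begins: read the wrist's pose just before it.
- bot.finish_job(): hands the job in; it is judged then, once.
Trained networks look in the newest picture that a camera, given by its name, has taken for a name from the list of things; names that differ only in an ending like _2 or _b are one class to them, and where a whole thing is asked for, a point or a joint stands for the part that bears it (a point fixed in the world has none). Each returns a list of dicts, best first, with "score" (0 to 1); they miss things now and then, are a little off and sometimes report something else, mostly with a low value. They report only what shows in the picture. A call takes as long as a camera call.
- cut_out(camera, target): "pixels" (384x512 bool, what is visible of it) and "extent" ([left, top, width, height] in pixels, round what is visible of it).
The state is a dict: "time_s": time; "joint_positions": joint angles; "qd": joint speeds; "joint_torque": joint torques, N m; "position": TCP position; "orientation": TCP orientation; "contact_force": force on the tool from outside, world axes, zero at the start; "ft_torque": the same for the moment, N m; "width": finger opening in mm; "finger_force": force on a finger pad.
Only numpy, scipy, OpenCV 4.12 (cv2) and the standard library are available. Lean on these libraries where they do the work, as an engineer would, in place of code of your own. Each camera call takes 0.05 s, during which the arm holds its last target. There are 200 camera calls.

## Working session

There is one attempt and no reset: what is moved stays moved. The work goes in short steps, Python scripts to look and compute and a shell command to move; the robot and the scene stay as the last step left them, time stands still between calls to the robot, and variables do not carry over. Pictures are saved under pics/ and viewed, at most 10 in all, crops included, and the job is handed in when it is done.

```bash
mkdir -p pics; ls; python3 - <<'E'
from station import bot,snapshot,cut_out
import cv2,numpy as np
s=bot.read_state();print(s['time_s'],s['position'],np.round(s['orientation'],3),s['width'],s['contact_force'])
ims=[]
for c in('side','top'):
    d=snapshot(c);ims.append(d['img']);np.savez(''+c+'.npz',**d)
    for t in('pin','pin_block','lid_handle','case','tray','lug_hole'):
        for r in cut_out(c,t)[:2]:print(c,t,round(r['score'],2),r['extent'])
cv2.imwrite('pics/a_side.png',ims[0]);cv2.imwrite('pics/a_top.png',ims[1])
E
```

```text
pics
0.0 [ 208.63396689 -588.52816473  256.64131702] [[ 0.942  0.334 -0.001]
 [ 0.334 -0.942  0.002]
 [-0.    -0.002 -1.   ]] 88.10076490534348 [ 0.03952812 -1.18200522  0.17645171]
side pin_block 0.71 [235.5, 259.1, 32.4, 35.4]
side lid_handle 0.84 [187.1, 148.7, 107.5, 58.8]
side case 0.59 [183.0, 150.3, 117.4, 84.5]
side tray 0.91 [267.8, 173.3, 31.2, 45.0]
side lug_hole 0.6 [184.8, 146.4, 114.6, 90.6]
top pin_block 0.78 [183.4, 213.2, 11.5, 16.9]
top pin_block 0.28 [367.3, 246.7, 17.1, 9.0]
top lid_handle 0.74 [221.4, 148.5, 76.5, 64.4]
top case 0.76 [224.8, 146.9, 78.6, 80.1]
top tray 0.58 [234.5, 206.2, 53.2, 16.5]
top lug_hole 0.72 [220.3, 149.6, 82.6, 75.3]
```

View pics/a_side.png

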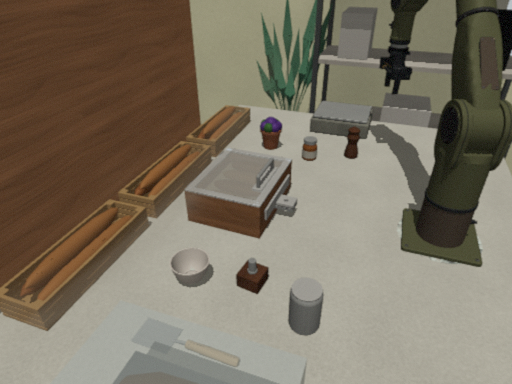

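View pics/a_top.png

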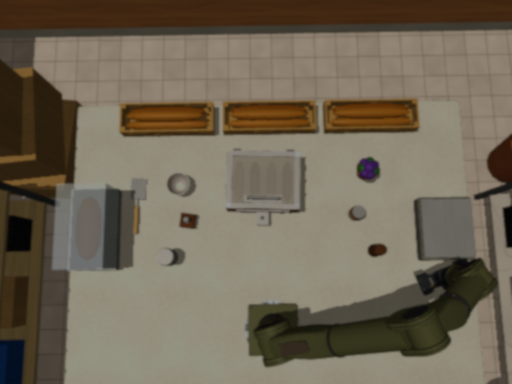

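The side view shows the pin at about (252,265) in its block, the handle bar at about (265,172) and the tongue at about (287,205). In the top view the block is at (189,220), the bar at (263,197) and the tongue at (263,218). Next I'll get rough positions from these.

```bash
cat > h.py <<'E'
import numpy as np
def bp(d,u,v,T):  # pixel(s) -> world by depth; T=cam_to_world
    u=np.asarray(u,float);v=np.asarray(v,float);z=d['z_map'][v.round().astype(int),u.round().astype(int)]
    P=np.stack([(u-d['cx'])/d['fx']*z,(v-d['cy'])/d['fy']*z,z],-1)
    return P@T[:3,:3].T+T[:3,3]
def ray(d,u,v,T):
    r=T[:3,:3]@np.array([(u-d['cx'])/d['fx'],(v-d['cy'])/d['fy'],1.]);return T[:3,3],r/np.linalg.norm(r)
def meet(rays):
    A=np.zeros((3,3));b=np.zeros(3)
    for c,r in rays:
        M=np.eye(3)-np.outer(r,r);A+=M;b+=M@c
    p=np.linalg.solve(A,b);return p,[np.linalg.norm((np.eye(3)-np.outer(r,r))@(p-c)) for c,r in rays]
def wtool(s):
    T=np.eye(4);T[:3,:3]=s['orientation'];T[:3,3]=s['position'];return T
E
python3 - <<'E'
import numpy as np
from h import *
D={c:dict(np.load(c+'.npz')) for c in('side','top')}
T={c:np.linalg.inv(D[c]['world_to_cam']) for c in D}
for n,(a,b) in dict(pin=((252,262),(188,219)),bar=((265,172),(263,197)),tongue=((287,205),(263,218))).items():
    p,e=meet([ray(D['side'],*a,T['side']),ray(D['top'],*b,T['top'])])
    print(n,p.round(),np.round(e,1),[bp(D[c],*x,T[c]).round() for c,x in(('side',a),('top',b))])
d=np.load('top.npz');print(d['fx'],T['top'][:3,3])
from station import bot,snapshot
w=snapshot('wrist');print({k:w[k] for k in w if k not in('img','z_map')})
E
```

```text
pin [455. 345.  62.] [0.4 0.4] [array([450., 359.,  77.]), array([454., 344.,  64.])]
bar [528.  33. 135.] [1.1 1.1] [array([538.,   2., 117.]), array([526.,  33., 160.])]
tongue [455.  33.  29.] [2.1 2.1] [array([445.,  64.,  51.]), array([461.,  33.,  -8.])]
455.84744218751075 [ 240.16632096   56.25991241 1939.43473707]
{'fx': 277.9374662617837, 'fy': 277.9374662617837, 'cx': 254.49542930266003, 'cy': 191.54564128831953, 'T_tool_cam': array([[-1.24663315e-03, -9.56981486e-01, -2.90146310e-01,
         7.68245139e+01],
       [ 9.99999079e-01, -1.34861462e-03,  1.51534683e-04,
         9.93051406e-01],
       [-5.36311444e-04, -2.90145854e-01,  9.56982286e-01,
        -1.26888026e+02],
       [ 0.00000000e+00,  0.00000000e+00,  0.00000000e+00,
         1.00000000e+00]])}
```

```bash
python3 -m creep '{"travel":[[0.9,1.3,0],[1.8,2.6,0],[2.7,3.9,0],[3.6,5.2,0],[4.5,6.5,0],[5.4,7.8,0],[6.3,9.1,0],[7.2,10.4,0],[8.1,11.7,0],[9.0,13.0,0],[9.9,14.3,0],[10.8,15.6,0],[10.6,17.2,0],[10.3,18.8,0],[10.0,20.4,0],[9.7,22,0],[9.4,23.5,0],[9.2,24.8,0],[9.2,24.8,0],[9.2,24.8,0]],"delta_rot":[[0,0,-0.3],[0,0,-0.6],[0,0,-0.9],[0,0,-1.2],[0,0,-1.5],[0,0,-1.8],[0,0,-2.1],[0,0,-2.4],[0,0,-2.7],[0,0,-3.0],[0,0,-3.25],[0,0,-3.25],[0,0,-3.25],[0,0,-3.25],[0,0,-3.25],[0,0,-3.25],[0,0,-3.25],[0,0,-3.25],[0,0,-3.25],[0,0,-3.25]]}'
cat > look.py <<'E'
import sys,cv2,numpy as np
from station import bot,snapshot,cut_out
from h import *
n=sys.argv[1]
s=bot.read_state();d=snapshot('wrist');d['T']=wtool(s)@d['T_tool_cam']
print(s['time_s'],s['position'].round(1) if hasattr(s['position'],'round') else s['position'],np.round(s['orientation'],3).tolist())
np.savez(n+'.npz',**d);cv2.imwrite(f'pics/{n}.png',d['img'])
for t in sys.argv[2:]:
    for r in cut_out('wrist',t)[:2]:
        m=r['pixels'];v,u=np.nonzero(m);print(t,round(r['score'],2),r['extent'],len(u))
        if len(u):
            P=bp(d,u,v,d['T']);print('  ',np.median(P,0).round(1),np.percentile(P,2,0).round(1),np.percentile(P,98,0).round(1))
E
python3 look.py w1 tray lid_handle case
```

```text
time_s: 2.75
position: [439.1, 31.4, 257.6]
orientation: [[1.0, 0.002, 0.001], [0.002, -1.0, -0.0], [0.001, 0.0, -1.0]]
contact_force: [-0.5, -0.9, 0.3]
width: 88.2
finger_force: 0.0
2.75 [439.1  31.4 257.6] [[1.0, 0.002, 0.001], [0.002, -1.0, -0.0], [0.001, 0.0, -1.0]]
tray 0.88 [150.0, 131.8, 196.3, 52.6] 1994
   [459.8  36.5  49.7] [ 4.297e+02 -5.400e+01 -4.000e-01] [490.1  94.6 116.1]
lid_handle 0.8 [77.0, 0.0, 358.3, 142.7] 46381
   [551.   30.6 115.2] [ 491.1 -110.8  113.3] [600.9 176.1 156.8]
case 0.86 [73.3, 2.5, 362.0, 183.8] 48358
   [548.8  31.3 115.1] [ 459.8 -110.6   49.7] [600.8 175.9 156.8]
case 0.73 [0.0, 154.4, 10.6, 12.4] 108
   [453.4 342.   43.4] [444.7 339.2  39.9] [463.2 346.7  48.3]
```

View pics/w1.png

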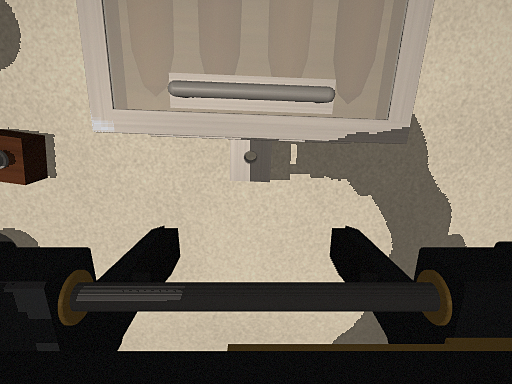

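Wrist view: the tongue hole is at (250,157), and the bar runs from (177,89) to (327,94). The block is at the left edge, around (20,157).

```bash
cat > meas.py <<'E'
import sys,cv2,numpy as np
from h import *
d=dict(np.load(sys.argv[1]+'.npz'));T=d['T']
v,u=np.mgrid[0:230,0:512];P=bp(d,u,v,T);ok=d['z_map'][:230]>0
def rep(n,m):
    q=P[m];
    if len(q)<20:return
    r=cv2.minAreaRect(q[:,:2].astype(np.float32));print(n,len(q),'mean',q.mean(0).round(1),'rect c',np.round(r[0],1),'size',np.round(r[1],1),'ang',round(r[2],2),'z95',np.percentile(q[:,2],95).round(1))
x,y,z=P[...,0],P[...,1],P[...,2]
ya=abs(y-33)<80
rep('bar',ok&ya&(z>140)&(z<165)&(x<570))
rep('tongue',ok&(abs(y-33)<45)&(z>44)&(z<54)&(x<488))
g=ok&(z>106)&(z<122)&(abs(x-490)<20)&(abs(y-33)<140)
xs,ys=[],[]
for yy in np.arange(-90,150,10):
    c=x[g&(abs(y-yy)<5)]
    if len(c):xs.append(c.min());ys.append(yy)
if len(xs)>5:f=np.polyfit(ys,xs,1);print('lid front x=',f, 'yawdeg',-np.degrees(np.arctan(f[0])))
rep('blocktop',ok&(y>280)&(z>34)&(z<44)&(y<400)); rep('pinhead',ok&(y>300)&(y<390)&(z>70)&(z<82)); rep('flange',ok&(y>300)&(y<390)&(z>42)&(z<47))
E
python3 meas.py w1
python3 -c "
import numpy as np
from h import *
d=dict(np.load('w1.npz'))
c,r=ray(d,250.5,156.5,d['T']);print('hole at z50',c+r*(50-c[2])/r[2])"
python3 -m creep '{"travel":[[0,2,0],[0.1,4,0],[0.2,6,0],[0.2,8,0],[0.2,10,0],[0.2,12,0],[0.2,12.5,-1],[0.2,12.5,-2],[0.2,12.5,-2]],"delta_rot":[[0,0,0],[0,0,0],[0,0,0],[0,0,0],[0,0,0],[0,0,0],[0,0,0],[0,0,0],[0,0,0]]}'
python3 look.py w2 pin pin_block; python3 meas.py w2
```

```text
bar 2627 mean [528.3  33.9 155.8] rect c [528.5  33.6] size [130.2  12.1] ang 87.88 z95 157.8
tongue 1587 mean [454.4  36.4  49.6] rect c [454.1  36.3] size [49.6 51.4] ang 88.1 z95 50.8
lid front x= [3.79330948e-02 4.87428341e+02] yawdeg -2.1723646844695566
blocktop 1218 mean [452.4 333.4  39.3] rect c [452.5 335.6] size [32.3 60.8] ang 80.05 z95 41.5
flange 80 mean [453.4 342.3  43.7] rect c [448.9 341.4] size [20.7 25.1] ang 59.56 z95 46.2
hole at z50 [459.25737554  35.79617165  50.        ]
time_s: 3.85
position: [442.7, 341.6, 204.5]
orientation: [[1.0, -0.0, -0.005], [-0.0, -1.0, -0.005], [-0.005, 0.005, -1.0]]
contact_force: [0.3, -1.2, 0.5]
width: 88.2
finger_force: 0.0
3.85 [442.7 341.6 204.5] [[1.0, -0.0, -0.005], [-0.0, -1.0, -0.005], [-0.005, 0.005, -1.0]]
pin 0.74 [234.8, 160.4, 20.5, 25.6] 525
   [458.2 351.4  74.7] [447.  341.   39.5] [465.9 362.5  76.7]
pin_block 0.59 [212.4, 136.0, 61.3, 62.0] 2708
   [462.2 350.9  39.5] [425.4 321.7  12.1] [486.7 380.8  41.1]
blocktop 2764 mean [461.9 351.7  39.6] rect c [514.8 358. ] size [194.  72.] ang 6.12 z95 41.2
pinhead 335 mean [455.  351.3  75.3] rect c [454.6 351.6] size [18.7 19.3] ang 48.13 z95 76.6
flange 145 mean [505.6 351.6  44. ] rect c [529.  362.7] size [161.3  39.8] ang 2.29 z95 46.7
```

View pics/w2.png

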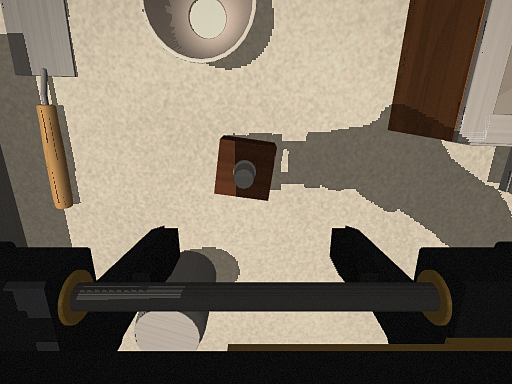

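Second wrist view: pin head top at (243,172) on the block. The bowl is at (205,20), the spatula handle is at (55,160), and the tin is at (175,310), clear of the descent. I'll let the arm settle and measure the pin from two places.

```bash
python3 -m creep '{"travel":[[0.2,0.3,0],[0.2,0.3,0],[0.2,0.3,0],[0.2,0.3,0]],"delta_rot":[[0,0,0],[0,0,0],[0,0,0],[0,0,0]]}'
python3 look.py w3 pin; python3 meas.py w3 | grep -E 'pin'
python3 -m creep '{"travel":[[0.2,0.2,-1],[0.2,0.2,-1.5],[0.2,0.2,-1.5],[0.2,0.2,-1.5],[0.2,0.2,-1.5]],"delta_rot":[[0,0,0],[0,0,0],[0,0,0],[0,0,0],[0,0,0]]}'
python3 look.py w4 pin; python3 meas.py w4 | grep -E 'pin'
python3 - <<'E'
import cv2,numpy as np
from h import *
R=[]
for n in('w3','w4'):
    d=dict(np.load(n+'.npz'));T=d['T'];v,u=np.mgrid[0:230,0:512];P=bp(d,u,v,T)
    m=(abs(P[...,2]-76)<4)&(abs(P[...,1]-351)<30)&(abs(P[...,0]-455)<30)
    vv,uu=np.nonzero(m);(c,rad)=cv2.minEnclosingCircle(np.stack([uu,vv],1).astype(np.float32));c=(uu.mean(),vv.mean())
    print(n,c,rad);R.append(ray(d,*c,T))
print(meet(R))
E
```

```text
time_s: 4.4
position: [449.1, 350.9, 207.8]
orientation: [[1.0, 0.0, 0.0], [0.0, -1.0, 0.0], [0.0, -0.0, -1.0]]
contact_force: [-0.4, 0.2, -0.5]
width: 88.4
finger_force: 0.0
4.4 [449.1 350.9 207.8] [[1.0, 0.0, 0.0], [0.0, -1.0, 0.0], [0.0, -0.0, -1.0]]
pin 0.86 [242.9, 167.0, 22.1, 30.4] 537
   [458.1 351.1  74.6] [445.1 340.1  39.7] [465.4 361.9  76.7]
pinhead 322 mean [455.2 351.4  75.2] rect c [454.8 351.5] size [18.8 19. ] ang 45.99 z95 76.6
time_s: 5.0
position: [454.1, 356.0, 170.6]
orientation: [[1.0, 0.0, 0.001], [0.0, -1.0, 0.0], [0.001, -0.0, -1.0]]
contact_force: [0.2, 0.0, -0.4]
width: 88.2
finger_force: 0.0
5.0 [454.1 356.  170.6] [[1.0, 0.0, 0.001], [0.0, -1.0, 0.0], [0.001, -0.0, -1.0]]
pin 0.89 [247.6, 179.4, 26.1, 34.5] 673
   [458.9 351.9  74.6] [446.6 341.8  42.6] [465.  361.9  76.7]
pinhead 419 mean [455.5 351.5  75.2] rect c [454.5 351.8] size [18.6 19.6] ang 45.12 z95 76.6
w3 (np.float64(253.5955414012739), np.float64(184.19745222929936)) 10.083521842956543
w4 (np.float64(259.4925373134328), np.float64(201.43532338308458)) 11.597513198852539
(array([454.19862247, 351.44217698,  72.40090516]), [np.float64(0.008675573907830919), np.float64(0.00867557390776341)])
```

```bash
python3 -m creep '{"travel":[[0.03,-0.18,0],[0.03,-0.18,-1],[0.03,-0.18,-2],[0.03,-0.18,-3],[0.03,-0.18,-3.8],[0.03,-0.18,-4.2],[0.03,-0.18,-4.2],[0.03,-0.18,-4.2],[0.03,-0.18,-4.2]],"delta_rot":[[0,0,-0.2],[0,0,-0.35],[0,0,-0.35],[0,0,-0.35],[0,0,-0.35],[0,0,-0.35],[0,0,-0.35],[0,0,-0.35],[0,0,-0.35]]}'
python3 -m creep '{"travel":[[0,0,0],[0,0,0],[0,0,0],[0,0,0],[0,0,0],[0,0,0],[0,0,0],[0,0,0],[0,0,0],[0,0,0]],"delta_rot":[[0,0,0],[0,0,0],[0,0,0],[0,0,0],[0,0,0],[0,0,0],[0,0,0],[0,0,0],[0,0,0],[0,0,0]]}' 1 30
```

```text
time_s: 6.0
position: [455.4, 351.9, 66.1]
orientation: [[0.999, -0.036, 0.002], [-0.036, -0.999, 0.001], [0.002, -0.001, -1.0]]
contact_force: [0.3, -0.6, -0.4]
width: 88.2
finger_force: 0.0
time_s: 7.0
position: [454.7, 351.4, 64.9]
orientation: [[0.999, -0.036, 0.0], [-0.036, -0.999, -0.0], [0.0, 0.0, -1.0]]
contact_force: [0.6, -0.0, 0.3]
width: 18.8
finger_force: 30.0
```

```bash
python3 -m creep '{"travel":[[0,0,0.6],[0,0,1.4],[0,0,2.2],[0,0,3.0],[0,0,4.0],[-0.2,-1,4.6],[-0.4,-2.4,4.6],[-0.6,-4,4.6],[-0.8,-5.6,4.6],[-1,-7.2,4.6],[-1,-8.8,4.6],[-1,-10.4,4.6],[-1,-11.8,4.6],[-1,-12.6,4.6],[-1,-12.6,4.6],[-1,-12.6,4.6],[-1,-12.6,4.6],[-1,-12.6,4.6]],"delta_rot":[[0,0,0],[0,0,0],[0,0,0],[0,0,0],[0,0,0],[0,0,0],[0,0,0],[0,0,0],[0,0,0],[0,0,0],[0,0,0],[0,0,0],[0,0,0],[0,0,0],[0,0,0],[0,0,0],[0,0,0],[0,0,0]]}'
python3 look.py w5 tray pin; python3 meas.py w5
```

```text
time_s: 8.8
position: [429.8, 37.9, 180.1]
orientation: [[0.999, -0.034, 0.0], [-0.034, -0.999, 0.001], [0.0, -0.001, -1.0]]
contact_force: [0.5, 0.7, -1.3]
width: 19.0
finger_force: 30.0
8.8 [429.8  37.9 180.1] [[0.999, -0.034, 0.0], [-0.034, -0.999, 0.001], [0.0, -0.001, -1.0]]
tray 0.91 [121.6, 133.4, 268.0, 57.7] 3640
   [463.7  35.9  49.8] [ 4.299e+02 -5.020e+01 -1.000e-01] [488.4 129.4 115.6]
pin 0.7 [236.0, 214.0, 39.3, 66.8] 2122
   [436.2  37.5 184.2] [426.9  28.8 129.1] [441.   46.5 191.8]
bar 6718 mean [524.8  33.4 155.9] rect c [484.6  35.2] size [130.4  99.1] ang 88.06 z95 158.0
tongue 2660 mean [454.4  36.3  49.6] rect c [453.8  36.4] size [50.1 51.2] ang 87.84 z95 50.7
lid front x= [3.70347131e-02 4.87356820e+02] yawdeg -2.1209634272865947
```

View pics/w5.png

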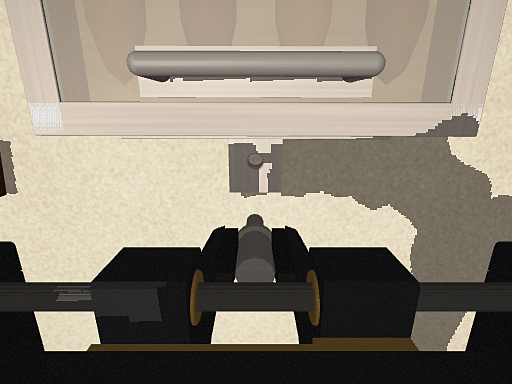

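```bash
python3 - <<'E'
import cv2,numpy as np
from h import *
for n in('w1','w5'):
    d=dict(np.load(n+'.npz'));T=d['T'];img=d['img'];
    v,u=np.mgrid[0:215,0:512]
    D=np.stack([(u-d['cx'])/d['fx'],(v-d['cy'])/d['fy'],np.ones(u.shape)],-1)@T[:3,:3].T
    Q=T[:3,3]+D*((50-T[2,3])/D[...,2])[...,None]   # each ray on z=50
    P=bp(d,u,v,T)
    near=np.hypot(Q[...,0]-458.5,Q[...,1]-36)<14
    g=cv2.cvtColor(img,cv2.COLOR_BGR2GRAY)[:215]
    h=near&(P[...,2]<45)
    q=Q[h];print(n,'depth',len(q),q.mean(0).round(1),cv2.minEnclosingCircle(q[:,:2].astype(np.float32)))
    t=(abs(P[...,2]-50)<3)&(abs(P[...,1]-36)<40)&(P[...,0]<486)
    q=Q[t];c,s=np.cos(-.037),np.sin(-.037);L=q[:,:2]@np.array([[c,-s],[s,c]])
    print(' tongue local x min',np.percentile(L[:,0],.5),'y',np.percentile(L[:,1],[.5,99.5]),'hole local guess->', )
    lx=L[:,0].min()+30;ly=np.percentile(L[:,1],[.5,99.5]).mean();print('  world',lx*c-ly*s,lx*s+ly*c)
d=dict(np.load('w5.npz'));T=d['T'];v,u=np.mgrid[200:300,225:285];P=bp(d,u,v,T)
for a,b in((121,150),(150,160),(165,190),(190,194)):
    m=(P[...,2]>a)&(P[...,2]<b)&(abs(P[...,1]-37)<11);q=P[m];print(a,b,len(q),q.mean(0).round(1) if len(q) else '',q.min(0).round(1) if len(q) else '',q.max(0).round(1) if len(q) else '')
b=P
E
python3 - <<'E'
from station import cut_out,snapshot
import cv2
i=cv2.imread('pics/w5.png')[130:300,200:310];cv2.imwrite('pics/w5c.png',cv2.resize(i,None,fx=3.5,fy=3.5,interpolation=cv2.INTER_NEAREST))
E
```

```text
w1 depth 109 [459.1  36.1  50. ] ((459.1864013671875, 36.02677536010742), 7.117506504058838)
 tongue local x min 427.3336524476456 y [28.50721811 77.7197957 ] hole local guess->
  world 458.65894958372564 36.17175432046885
w5 depth 180 [459.1  36.3  50. ] ((459.0463562011719, 36.26395797729492), 7.1349196434021)
 tongue local x min 426.96077644091866 y [28.41908243 77.9724155 ] hole local guess->
  world 458.58866838761907 36.256654296673105
121 150 139 [434.3  37.5 131.9] [429.4  31.8 123.8] [435.7  43.6 140.6]
150 160 271 [438.5  37.3 158.2] [432.1  27.6 153.8] [441.8  47.3 160. ]
165 190 1218 [436.8  36.7 179.6] [423.   26.  165.1] [441.8  48.  190. ]
190 194 744 [432.2  37.5 190.9] [425.8  26.  190. ] [440.9  47.1 193.3]
```

View pics/w5c.png

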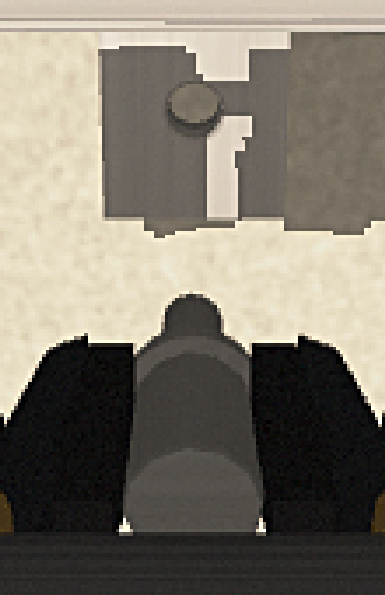

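The hole rim is at about (256,160), which works out to (459.0, 36.2) mm. The held pin hangs upright, with its axis at about (429.8, 37.5).

```bash
python3 -m creep '{"travel":[[0.6,-0.06,0],[1.17,-0.06,-0.5],[1.17,-0.06,-1.2],[1.17,-0.06,-1.9],[1.17,-0.06,-2.3],[1.17,-0.06,-2.3],[1.17,-0.06,-2.3],[1.17,-0.06,-2.3]],"delta_rot":[[0,0,0],[0,0,0],[0,0,0],[0,0,0],[0,0,0],[0,0,0],[0,0,0],[0,0,0]]}'
python3 -m creep '{"travel":[[0,0,-0.1],[0,0,-0.2],[0,0,-0.3],[0,0,-0.4],[0,0,-0.5],[0,0,-0.6],[0,0,-0.7],[0,0,-0.7],[0,0,-0.7]],"delta_rot":[[0,0,0],[0,0,0],[0,0,0],[0,0,0],[0,0,0],[0,0,0],[0,0,0],[0,0,0],[0,0,0]]}'
```

```text
time_s: 9.75
position: [459.3, 35.0, 123.1]
orientation: [[0.999, -0.036, 0.001], [-0.036, -0.999, 0.0], [0.001, -0.0, -1.0]]
contact_force: [-0.4, -0.1, -1.4]
width: 19.0
finger_force: 30.0
time_s: 10.65
position: [458.9, 35.0, 104.9]
orientation: [[0.999, -0.036, -0.0], [-0.036, -0.999, -0.0], [-0.0, 0.0, -1.0]]
contact_force: [-0.5, 0.4, -1.4]
width: 19.0
finger_force: 30.0
```

```bash
python3 -m creep '{"travel":[[0,0.06,0],[0,0.06,0],[0,0.06,0],[0,0.06,-0.1],[0,0.06,-0.2],[0,0.06,-0.3],[0,0.06,-0.4],[0,0.06,-0.5],[0,0.06,-0.5]],"delta_rot":[[0,0,0],[0,0,0],[0,0,0],[0,0,0],[0,0,0],[0,0,0],[0,0,0],[0,0,0],[0,0,0]]}'
```

```text
time_s: 11.55
position: [458.7, 36.4, 92.1]
orientation: [[0.999, -0.036, -0.001], [-0.036, -0.999, -0.0], [-0.001, 0.0, -1.0]]
contact_force: [0.3, -0.4, -1.7]
width: 18.8
finger_force: 30.0
```

Tip at about 31 mm, inside the lug with no force. I'll go on to 75.

```bash
python3 -m creep '{"travel":[[0,0,-0.1],[0,0,-0.2],[0,0,-0.3],[0,0,-0.4],[0,0,-0.5],[0,0,-0.6],[0,0,-0.66],[0,0,-0.7],[0,0,-0.7],[0,0,-0.7]],"delta_rot":[[0,0,0],[0,0,0],[0,0,0],[0,0,0],[0,0,0],[0,0,0],[0,0,0],[0,0,0],[0,0,0],[0,0,0]]}'
```

```text
time_s: 12.55
position: [459.0, 36.4, 75.0]
orientation: [[0.999, -0.036, 0.0], [-0.036, -0.999, -0.0], [0.0, 0.0, -1.0]]
contact_force: [0.0, 0.4, -1.0]
width: 19.0
finger_force: 30.0
```

```bash
python3 -m creep '{"travel":[[0,0,0],[0,0,0],[0,0,0],[0,0,0],[0,0,0],[0,0,0],[0,0,0],[0,0,0],[0,0,0.8],[0,0,1.8],[0,0,2.8],[-0.5,0,3.8],[-1,0,4.4],[-1.4,0,4.6],[-1.4,0,4.6],[-1.4,0,4.6],[-1.4,0,4.6],[-1.4,0,4.6]],"delta_rot":[[0,0,0],[0,0,0],[0,0,0],[0,0,0],[0,0,0],[0,0,0],[0,0,0],[0,0,0],[0,0,0],[0,0,0],[0,0,0],[0,0,0],[0,0,0],[0,0,0],[0,0,0],[0,0,0],[0,0,0],[0,0,0]]}' 0.2
python3 look.py w6 pin; python3 - <<'E'
import cv2,numpy as np
from h import *
d=dict(np.load('w6.npz'));T=d['T'];v,u=np.mgrid[0:225,0:512];P=bp(d,u,v,T)
for a,b in((80,92),(52,57),(40,52)):
    m=(P[...,2]>a)&(P[...,2]<b)&(abs(P[...,1]-36)<16)&(abs(P[...,0]-459)<16);q=P[m]
    if len(q):print(a,b,len(q),q.mean(0).round(1),q.max(0).round(1),cv2.minEnclosingCircle(q[:,:2].astype(np.float32)))
E
```

```text
time_s: 14.35
position: [424.2, 36.5, 189.3]
orientation: [[0.999, -0.036, -0.001], [-0.036, -0.999, -0.0], [-0.001, 0.0, -1.0]]
contact_force: [0.4, 0.1, -0.3]
width: 35.2
finger_force: 0.0
14.35 [424.2  36.5 189.3] [[0.999, -0.036, -0.001], [-0.036, -0.999, -0.0], [-0.001, 0.0, -1.0]]
pin 0.57 [240.5, 142.6, 24.4, 28.5] 591
   [461.8  35.9  85. ] [451.1  25.8  52.5] [469.2  46.5  86.9]
80 92 427 [459.2  36.1  85.3] [468.4  45.5  87.9] ((458.68414306640625, 36.187713623046875), 9.868719100952148)
52 57 101 [464.8  36.   53.6] [470.2  47.8  56.2] ((458.7828369140625, 36.20525360107422), 11.900678634643555)
40 52 518 [462.7  35.7  49.6] [474.9  52.   51.7] ((458.98406982421875, 36.03853225708008), 22.37181854248047)
```

View pics/w6.png

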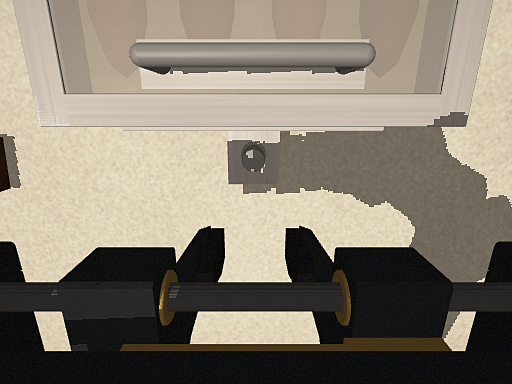

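The pin is seated and upright: head top at (253,157), 86 mm high, as expected for fully down. Next is the handle; I'll check the joint room for the 90 degree turn.

```bash
python3 - <<'E'
from station import bot
import numpy as np,cv2
from h import *
print(np.round(bot.read_state()['joint_positions'],2))
for n in('w1','w6'):
    d=dict(np.load(n+'.npz'));T=d['T'];v,u=np.mgrid[0:140,0:512];P=bp(d,u,v,T)
    q=P[(P[...,2]>146)&(P[...,2]<162)&(abs(P[...,1]-34)<50)&(P[...,0]>505)&(P[...,0]<550)]
    f=np.polyfit(q[:,1]-33.6,q[:,0],1);print(n,f,q[:,2].max(),q[:,0].min(),q[:,0].max())
d=dict(np.load('w1.npz'));R=[]
for n,a,b in(('w1',(177,89),(327,94)),('w6',(139,54),(366,54))):
    d=dict(np.load(n+'.npz'));v,u=np.mgrid[0:140,0:512];P=bp(d,u,v,d['T'])
    m=(P[...,2]>146)&(P[...,2]<162)&(abs(P[...,1]-34)<70)&(P[...,0]>505)&(P[...,0]<550)
    vv,uu=np.nonzero(m);R.append(ray(d,(uu.min()+uu.max())/2,vv.mean(),d['T']))
print(meet(R))
E
```

```text
[-0.16  0.57 -0.05  2.22  0.08  0.36 -1.89]
w1 [3.7545372e-02 5.2825708e+02] 159.39302982581935 521.0293965185872 535.8288067601475
w6 [3.76150435e-02 5.27677464e+02] 159.7825238186496 520.5816066033597 535.3742622348376
(array([528.53322399,  33.77967767, 150.86657475]), [np.float64(0.10456506721898809), np.float64(0.1045650672190065)])
```

```bash
python3 -m creep '{"travel":[[0,0,1],[0,0,1.6],[0,0,1.6],[0.5,0,1.6],[1,0,1.6],[1.5,-0.1,1.6],[2,-0.1,1.6],[2.5,-0.1,1.6],[3,-0.1,1.6],[3.5,-0.1,1.6],[4,-0.1,1.6],[4.17,-0.1,1.6],[4.17,-0.1,1.6],[4.17,-0.1,1.6],[4.17,-0.1,1.6],[4.17,-0.1,1.6]],"delta_rot":[[0,0,1.2],[0,0,2.5],[0,0,3.8],[0,0,5.1],[0,0,6.4],[0,0,7.7],[0,0,9],[0,0,10.3],[0,0,11.6],[0,0,12.9],[0,0,14.2],[0,0,15],[0,0,15],[0,0,15],[0,0,15],[0,0,15]]}' 0
```

```text
time_s: 16.05
position: [527.8, 33.9, 230.0]
orientation: [[0.037, 0.999, -0.0], [0.999, -0.037, -0.0], [-0.0, -0.0, -1.0]]
contact_force: [0.3, 0.7, 0.2]
width: 44.2
finger_force: 0.0
```

```bash
python3 -m creep '{"travel":[[0.03,0,-0.8],[0.03,0,-1.6],[0.03,0,-2.4],[0.03,0,-3.0],[0.03,0,-3.16],[0.03,0,-3.16],[0.03,0,-3.16],[0.03,0,-3.16]],"delta_rot":[[0,0,0],[0,0,0],[0,0,0],[0,0,0],[0,0,0],[0,0,0],[0,0,0],[0,0,0]]}'
python3 -m creep '{"travel":[[0,0,0],[0,0,0],[0,0,0],[0,0,0],[0,0,0],[0,0,0],[0,0,0]],"delta_rot":[[0,0,0],[0,0,0],[0,0,0],[0,0,0],[0,0,0],[0,0,0],[0,0,0]]}' 1 20
```

```text
time_s: 16.85
position: [529.5, 34.1, 151.8]
orientation: [[0.036, 0.999, 0.002], [0.999, -0.036, 0.0], [0.0, 0.002, -1.0]]
contact_force: [-0.2, -0.4, -0.9]
width: 44.2
finger_force: 0.0
time_s: 17.55
position: [526.4, 33.9, 150.8]
orientation: [[0.036, 0.999, -0.005], [0.999, -0.036, -0.001], [-0.001, -0.005, -1.0]]
contact_force: [-5.1, 1.3, 5.3]
width: 10.9
finger_force: 19.4
```

```bash
python3 -m creep '{"travel":[[0.08,0,0.35],[0.17,0,0.69],[0.28,0,1.03],[0.41,0,1.36],[0.55,0,1.69],[0.7,0,2.01],[0.86,0,2.33],[1.04,0,2.64],[1.23,0,2.94],[1.44,0,3.23],[1.44,0,3.23],[1.44,0,3.23],[1.44,0,3.23]],"delta_rot":[[0,0.2,0],[0,0.4,0],[0,0.6,0],[0,0.8,0],[0,1,0],[0,1.2,0],[0,1.4,0],[0,1.6,0],[0,1.8,0],[0.1,2,0],[0.1,2,0],[0.1,2,0],[0.1,2,0]]}'
```

```text
time_s: 18.85
position: [562.4, 32.6, 230.9]
orientation: [[0.036, 0.976, -0.214], [0.999, -0.035, 0.008], [-0.0, -0.214, -0.977]]
contact_force: [-3.7, -1.3, -0.3]
width: 10.2
finger_force: 19.8
```

```bash
python3 -m creep '{"travel":[[0.22,0,0.28],[0.45,0,0.55],[0.7,0,0.81],[0.95,0,1.06],[1.21,-0.05,1.3],[1.49,-0.05,1.53],[1.77,-0.05,1.75],[2.06,-0.1,1.95],[2.36,-0.1,2.14],[2.67,-0.1,2.31],[2.67,-0.1,2.31],[2.67,-0.1,2.31],[2.67,-0.1,2.31],[2.67,-0.1,2.31],[2.67,-0.1,2.31],[2.67,-0.1,2.31],[2.67,-0.1,2.31]],"delta_rot":[[0,0.2,0],[0,0.4,0],[0,0.6,0],[0,0.8,0],[0,1,0],[0,1.2,0],[0,1.4,0],[0,1.6,0],[0,1.8,0],[0.1,2,0],[0.1,2,0],[0.1,2,0],[0.1,2,0],[0.1,2,0],[0.1,2,0],[0.1,2,0],[0.1,2,0]]}'
python3 - <<'E'
from station import bot,snapshot
import numpy as np,cv2
from h import *
s=bot.read_state();p=np.array(s['position'])
hx=np.array([459.0,36.2])+270*np.array([.9993,-.037]);u=np.array([.9993,-.037])
a=(p[:2]-hx)@u;z=p[2]-110
print('theta',np.degrees(np.arctan2(z,-a)-np.arctan2(41,200)),'r',np.hypot(a,z),'exp',np.hypot(200,41),s['finger_force'])
d=snapshot('side');cv2.imwrite('pics/end_side.png',d['img'])
E
```

```text
time_s: 20.55
position: [631.4, 30.2, 289.1]
orientation: [[0.038, 0.913, -0.407], [0.999, -0.033, 0.018], [0.003, -0.407, -0.913]]
contact_force: [-1.7, -5.1, -2.0]
width: 10.0
finger_force: 19.9
theta 49.86324811380534 r 203.88452747818616 exp 204.15925156602626 19.89923447370529
```

View pics/end_side.png

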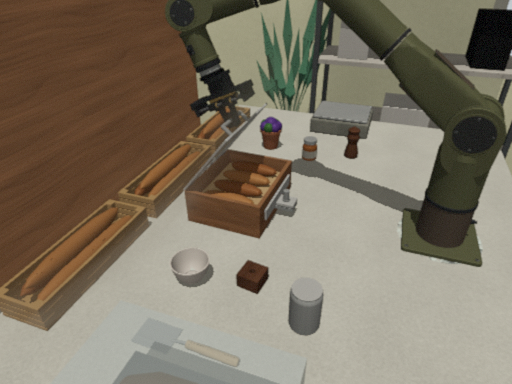

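The side view shows the lid held open by the gripper at about (215,105), at 49.9 degrees. The pin stands in the tongue at (287,198), the block is empty, and the bystanders haven't moved.

```bash
python3 -c "
from station import bot
s=bot.read_state();print(s['position'],s['finger_force'],max(abs(x) for x in s['qd']))
print(bot.finish_job())"
```

```text
[631.42237068  30.19570889 289.07696463] 19.899143278598785 0.0011133681967859304
the job is handed in; nothing more can be done
None
```

The job is handed in: the pin measured fully down through the tongue and lug and was let go, the gripper holds the lid open at about 49.9°, and no bystander was seen to move (no verdict came back).

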